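# Inspect a brass elbow with a loupe at the focus mark

### The job

Check the seat of the brass elbow clamped in the sight box: pull the box's yellow front flap all the way down, then take the loupe off its wooden rest by the handle and bring it in over the elbow, lens level, centred over the elbow's mouth and at the height of the red focus mark. Finish while still holding the loupe there, steady, with the loupe touching nothing but the gripper and the flap still down. Do not shift the red mark, the yellow bin, the blue reel or the wrench.

Things in the scene. Friction and masses are not known exactly. Their poses are not given: they have to be found in the camera images.
- stand: the sight box, fixed to the bench: grey base plate 150 x 132 x 10 mm with blue side walls (6 mm thick, 118 mm high above the bench, inner faces 120 mm apart, from 56 mm in front of the origin to 30 mm behind it), open at the top and the back. Origin on the bench under the elbow's mouth; +x points from the flap side to the open back, +z up. It stands turned by up to about 0.3 rad, its front facing the robot roughly
- mouth (a point): centre of the upward-facing mouth of the brass elbow (34 mm across), 55 mm above the bench, straight above the stand's origin
- mark_tip (a point): centre of the red collar (18 mm across, 6 mm high, with a short pointer towards the elbow) on the thin steel post (8 mm across, 142 mm high) 70 mm behind the elbow: its height is where the middle of the lens must be, 85 to 107 mm above the bench, different each time. The collar slides on the post if pushed
- flap (a joint): angle of the yellow front flap: 0 upright (shut), 1.5 rad fully down, leaning out towards the robot; its hinge is stiff (0.15 N m) and it stays where it is left. The panel is 118 mm wide, 106 mm high from the hinge line, 8 mm thick (4 mm either side of the hinge line), and is higher than the mark, so it blocks the handle until lowered
- flap_hinge (a point): middle of the flap's hinge line, 62 mm in front of the stand's origin and 14 mm above the bench; the hinge line runs along the stand's y axis; does not move
- flap_tab (a point): centre of the red pull tab on the flap's top edge, 113.5 mm from the hinge line: 34 mm wide, 10 mm thick, standing 16 mm above the panel; it moves with the flap
- rest: fixed wooden rest block under the loupe's lens, 92 x 70 x 24 mm high; origin on the bench under the lens; reaches 57 mm from there towards the handle, so that the handle overhangs freely
- lens (a point): centre of the loupe's lens: black ring 64 mm across and 14 mm high around clear glass; its z is the lens axis (up), its -x points along the handle. The loupe weighs about 0.12 kg and is loose on its rest, lens 31 mm above the bench
- handle (a point): where to grip the loupe's handle, at its mid-height, 105 mm from the lens centre along the lens's -x; the handle is a straight black bar 16 mm wide and 14 mm high, from 42 to 148 mm from the lens centre, level with the ring
- bin_center (a point): centre of the yellow bin, 110 x 140 x 65 mm high, loose; leave alone
- reel_center (a point): centre of the blue tape reel, 58 mm across, 22 mm high, loose; leave alone
- wrench: steel wrench about 160 mm long lying on the bench; leave alone
Mind the look-alikes: they are no part of the job. There is more than one size of the stand; the one meant has the size given above.

How it is judged:
By the outcome, as a careful person would: the job done as asked, in the order asked, and still so for the second after the job is handed in, while the arm keeps its last pose, push and grip.
It also fails if it takes over 50 s, if anything falls off the work surface, if the arm or the gripper's body presses on something with over 40 N, if the wrist force passes 120 N, or if a joint passes its speed limit or range.

### The arm

A 6-joint arm with a two-finger parallel gripper is mounted at the origin on the work surface. World frame = base frame: x ahead of the robot, y to its left, z up, the work surface at z = 0. Lengths are in m, angles in rad, forces in N, time in s.
With the tool pointing down it reaches from about 0.225 to 0.875 m from the base axis. Payload 3.4 kg.
Tool frame: the origin (TCP) lies midway between the tips of the shut fingers; the grasp point (between the pads) lies 19 mm behind it (manip.pinch_z is the z of the grasp point in the tool frame, in m); z points along the fingers, x is the direction in which the jaws open and shut, and the axes are right-handed (so a half turn about z gives the same grasp; the last joint's range is limited). The gripper opens to 85 mm and grips with 20 to 120 N. Pads are 22 mm wide; open, the fingers measure 114 mm over their backs; the gripper's body (76 mm by 85 mm) begins 54 mm behind the grasp point. The pads swing forward as they close: fully open they stand 13 mm farther back than shut.
Start: joints at [-1.286, 0.276, 1.505, -0, 1.361, -0.121], TCP at [0.227, -0.528, 0.231] pointing down, gripper open.
Joint ranges: [-2.89, 2.89], [-0.75, 2.08], [0.22, 2.7], [-1.18, 4.32], [0.11, 2.71], [-2.7, 2.7]. Speed limits (rad/s): [2.57, 2.57, 3.14, 3.14, 3.14, 3.14].

### API

Orientations are given as a unit quaternion [w, x, y, z].
In Python, from rig import manip gives the robot as it stands. The module is installed in compiled form; this text tells all that it offers.
- The arm moves only by the tool drive_tool, never from a script. Its argument "steps" is a list of rows, each a list of 5 numbers: the shift along the tool's x, y, z in mm, then the turn about the tool's z in rad, then the gripper command: -1 is shut, 1 is fully open, values between are in proportion. A call has 1 to 5 rows; each row is the pose to reach, as a shift and turn from the pose measured when the call began, along the tool's axes at that moment; what a row does not reach only later rows make up. A row lasts 1/10 s, in which the tool goes at most 50 mm and 8.59 degrees, less where a joint would pass 70% of its speed; a pose out of reach is approached as far as the arm can. A call with a gripper value outside its range is refused whole. The fingers move at their own pace and stop on an object; "squeeze" is the grip in N (left out, the last holds). Time passes only in rows, so rows that repeat a pose let the fingers close. It gives the time, the measured TCP pose, the force and the opening at its end, in the units of the state.
- manip.get_state(): the state, without advancing time (a new reading comes with each control period).
- manip.get_image(name): name is "scene" or "top" or "wrist"; returns the picture (400x640x3 uint8, blue, green, red); there is no depth.
- manip.get_calibration(name): a dict with "camera_matrix" (3x3 intrinsics, pixels), "rvec" (rotation vector, rad) and "tvec" (3), from world to camera coordinates, as OpenCV has them. Camera axes: x right, y down, z forward; pixel columns grow to the right and rows downward; lengths in m; the calibration is good to about 2 mm. The wrist camera is an equidistant fisheye: a pixel r from the principal point sees the ray r / f radians off the axis. A picture is of the moment at which its call begins: read the wrist's pose just before it. get_calibration takes no time and is no camera call; for the wrist camera it gives the pose at the moment of the call.
- manip.sign_off(): hands the job in, once; it reports no verdict.
Trained networks look in the newest picture that a camera, given by its name, has taken for a name from the list of things; names that differ only in an ending like _2 or _b are one class to them, and where a whole thing is asked for, a point or a joint stands for the part that bears it (a point fixed in the world has none). Each returns a list of dicts, best first, with "conf" (0 to 1); they miss things now and then, are a little off and sometimes report something else, mostly with a low value. They report only what shows in the picture. A call takes as long as a camera call. They do not tell look-alikes from the thing itself.
- manip.masks_of(camera, name): "pixels" (400x640 bool, what is visible of it) and "location" ([column, row] in pixels, amid what is visible of it).
The state is a dict: "clock": time; "qpos": joint angles; "qd": joint speeds; "effort": joint torques, N m; "position": TCP position; "ee_rot": TCP orientation; "contact_force": force on the tool from outside, world axes, zero at the start; "moment": the same for the moment, N m; "width": finger opening in m.
Only numpy, scipy, OpenCV 4.12 (cv2) and the standard library are available. Lean on these libraries where they do the work, as an engineer would, in place of code of your own. Each camera call takes 0.05 s, during which the arm holds its last target.

## Working session

There is one attempt and no reset: what is moved stays moved. The work goes in short steps, Python scripts to look and compute and a tool call to move; the robot and the scene stay as the last step left them, time stands still between calls to the robot, and variables do not carry over. Pictures are saved under pics/ and viewed, and the job is handed in when it is done.

Besides the shell and the picture viewer there is one more tool, called after "Emit:" as name([rows], argument=value, ...), one row to a line, values as JSON. drive_tool: Moves the arm, as the interface text tells. Its arguments: {"type":"object","properties":{"steps":{"type":"array","items":{"type":"array","items":{"type":"number"}}},"squeeze":{"type":"number"}},"required":["steps"]}

```bash
mkdir -p pics; cat > h.py <<'E'
import numpy as np, cv2
from rig import manip
def cal(n):
    c=manip.get_calibration(n);K=np.array(c["camera_matrix"],float);R=cv2.Rodrigues(np.array(c["rvec"],float))[0];t=np.array(c["tvec"],float).ravel();return K,R,t
def proj(n,P,c=None):
    K,R,t=c or cal(n);p=(R@np.atleast_2d(P).T).T+t
    if n=="wrist":
        r=np.hypot(p[:,0],p[:,1]);th=np.arctan2(r,p[:,2]);return np.c_[K[0,2]+K[0,0]*th*p[:,0]/r,K[1,2]+K[1,1]*th*p[:,1]/r]
    q=p[:,:2]/p[:,2:];return q*[K[0,0],K[1,1]]+K[:2,2]
def ray(n,uv,c=None):
    K,R,t=c or cal(n);x=(uv[0]-K[0,2])/K[0,0];y=(uv[1]-K[1,2])/K[1,1]
    if n=="wrist":
        th=np.hypot(x,y);d=np.array([np.sin(th)*x/th,np.sin(th)*y/th,np.cos(th)])
    else: d=np.array([x,y,1.])
    d=R.T@d;return -R.T@t,d/np.linalg.norm(d)
def atz(n,uv,z,c=None):
    o,d=ray(n,uv,c);return o+d*(z-o[2])/d[2]
def tri(rays):
    A=0;b=0
    for o,d in rays:
        M=np.eye(3)-np.outer(d,d);A=A+M;b=b+M@o
    x=np.linalg.solve(A,b);return x,[np.linalg.norm((np.eye(3)-np.outer(d,d))@(x-o)) for o,d in rays]
E
python3 - <<'E'
from h import *
np.set_printoptions(precision=3,suppress=True)
s=manip.get_state()
for k in s: print(k,np.array(s[k]))
print(manip.pinch_z)
for n in ["scene","top","wrist"]:
    cv2.imwrite(f"pics/{n}0.png",manip.get_image(n)); 
    K,R,t=cal(n);print(n,K[0,0],-R.T@t,R[2])
    for m in ["stand","flap","flap_tab","mark_tip","rest","lens","handle","mouth"]:
        try:
            print(m,[(np.round(d["location"]),round(d["conf"],2),int(d["pixels"].sum())) for d in manip.masks_of(n,m)])
        except Exception as e: print(m,e)
E
```

```text
clock 0.0
qpos [-1.286  0.277  1.506  0.     1.361 -0.121]
qd [ 0.001 -0.001  0.    -0.001  0.001 -0.001]
effort [ -0.003 -41.678 -24.58   -0.      0.011   0.   ]
position [ 0.227 -0.528  0.23 ]
ee_rot [-0.001  0.835 -0.55  -0.001]
contact_force [-0.119 -1.071 -0.06 ]
moment [-0.002 -0.016  0.007]
width 0.0856718674492241
-0.0187
scene 463.6181796407447 [ 0.845 -0.475  0.983] [-0.335  0.429 -0.839]
stand [(array([162., 206.]), 0.96, 10744), (array([392., 218.]), 0.89, 4781), (array([314.,  99.]), 0.66, 7682)]
flap [(array([366., 196.]), 0.8, 732), (array([128., 182.]), 0.69, 3076), (array([287.,  73.]), 0.59, 1388)]
flap_tab [(array([365., 197.]), 0.74, 697), (array([288.,  71.]), 0.74, 1438), (array([130., 179.]), 0.74, 2994)]
mark_tip [(array([341., 104.]), 0.57, 65), (array([188., 215.]), 0.57, 113)]
rest [(array([260., 309.]), 0.68, 597)]
lens [(array([255., 318.]), 0.85, 1127), (array([410., 138.]), 0.17, 2735)]
handle [(array([254., 314.]), 0.7, 1130), (array([411., 138.]), 0.45, 2880)]
mouth [(array([164., 205.]), 0.95, 10793), (array([390., 213.]), 0.72, 4944), (array([313., 
[... 273 characters left out ...]
), (array([307., 168.]), 0.6, 131)]
flap_tab [(array([417., 330.]), 0.7, 1282), (array([233., 300.]), 0.65, 859), (array([301., 168.]), 0.48, 190)]
mark_tip [(array([420., 182.]), 0.52, 589)]
rest [(array([420., 185.]), 0.68, 337), (array([247., 125.]), 0.3, 241)]
lens []
handle [(array([418., 181.]), 0.6, 637)]
mouth [(array([407., 296.]), 0.71, 6741), (array([237., 263.]), 0.68, 5921)]
wrist 309.70691628693146 [ 0.292 -0.5    0.374] [-0.257 -0.11  -0.96 ]
stand [(array([102., 104.]), 0.86, 31012)]
flap [(array([ 53., 174.]), 0.81, 4847)]
flap_tab [(array([ 55., 171.]), 0.66, 4932)]
mark_tip [(array([89.,  9.]), 0.72, 305)]
rest []
lens []
handle []
mouth [(array([ 98., 101.]), 0.7, 31237)]
```

View pics/scene0.png

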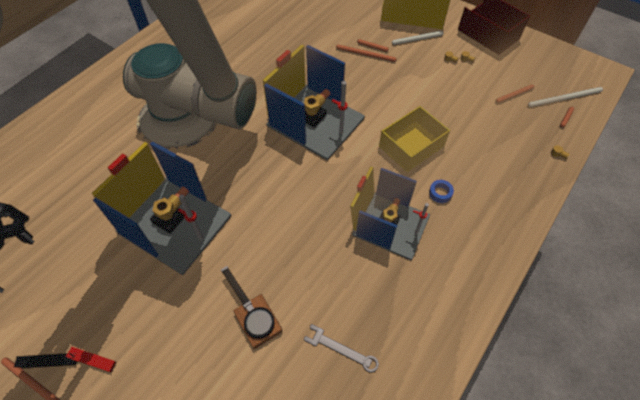

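View pics/top0.png

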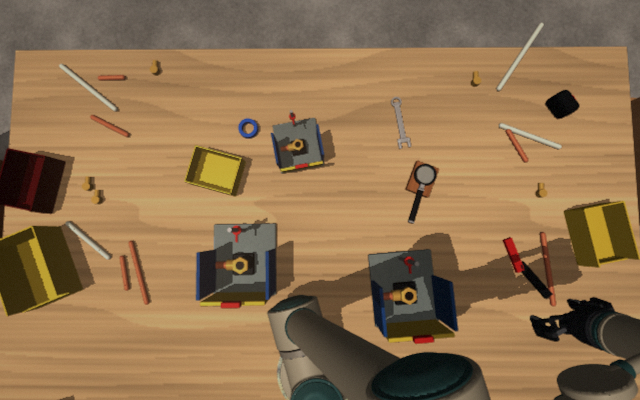

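View pics/wrist0.png

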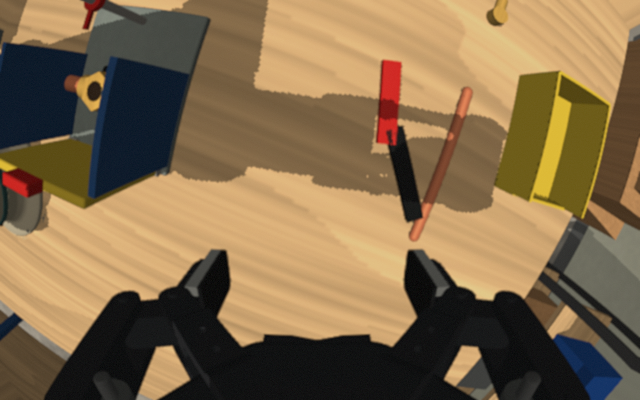

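Candidates for the stand are three boxes in the top view, at (238,265), (409,295) and (298,146). I'll measure their plates and also enlarge the box at (298,146).

```bash
python3 - <<'E'
from h import *
np.set_printoptions(precision=4,suppress=True)
for nm,ps in {"left":[(214,224),(277,223)],"right":[(369,253),(432,249)],"small":[(272,121),(319,117)]}.items():
    a=[atz("top",p,0.01) for p in ps];print(nm,a,np.linalg.norm(a[0]-a[1]))
im=cv2.imread("pics/top0.png");a=cv2.resize(im[95:215,180:340],None,fx=5,fy=5,interpolation=cv2.INTER_CUBIC);cv2.imwrite("pics/ctop.png",a)
a=cv2.resize(im[150:240,380:460],None,fx=6,fy=6,interpolation=cv2.INTER_CUBIC);cv2.imwrite("pics/cloupe.png",a)
im=cv2.imread("pics/scene0.png");a=cv2.resize(im[160:265,335:465],None,fx=5,fy=5,interpolation=cv2.INTER_CUBIC);cv2.imwrite("pics/cscene.png",a)
E
```

```text
left [array([0.4268, 0.3054, 0.01  ]), array([0.4299, 0.1183, 0.01  ])] 0.18716381322385692
right [array([ 0.3424, -0.1525,  0.01  ]), array([ 0.3544, -0.3365,  0.01  ])] 0.18442169807405134
small [array([0.7384, 0.1362, 0.01  ]), array([ 0.7503, -0.0061,  0.01  ])] 0.142795518487069
```

View pics/ctop.png

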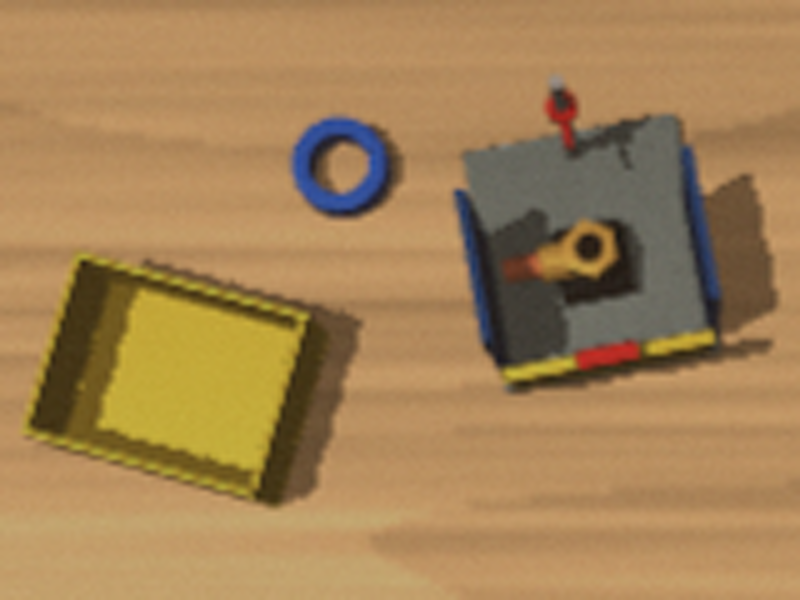

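View pics/cscene.png

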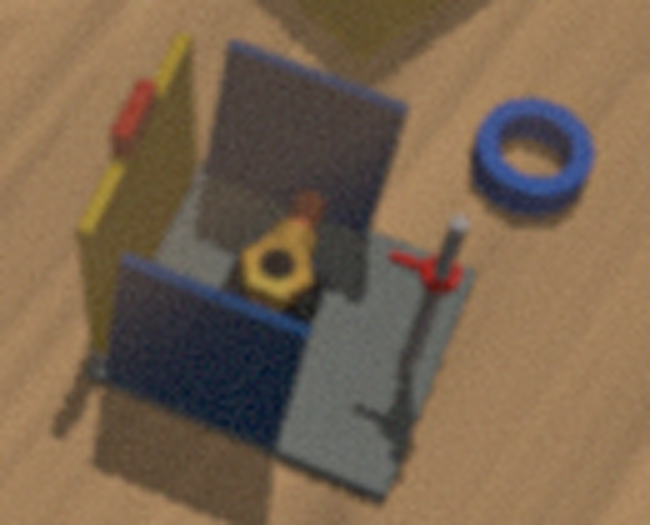

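View pics/cloupe.png

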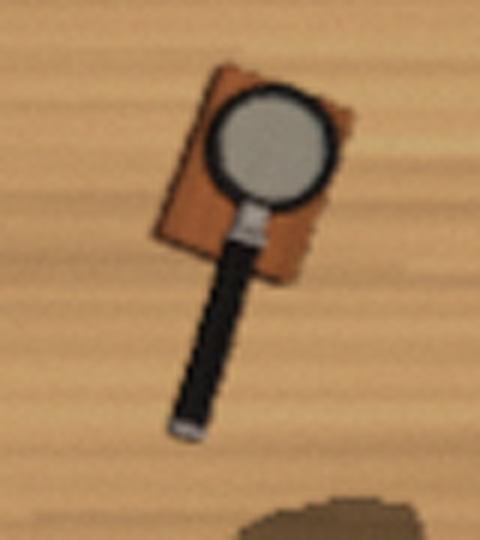

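The plate widths are 187, 184 and 143 mm (about 131 mm with finer corners). Only the box at top (298,146) / scene (392,218) fits the given 132 mm. The crop shows its yellow flap, brass elbow and red collar. The loupe meant is the one on the wooden rest, at top (424,176). The red and black thing at (525,265) has no rest. Next I'll fit the poses.

```bash
cat > fit.py <<'E'
from h import *
from scipy.optimize import least_squares
np.set_printoptions(precision=4,suppress=True)
T=lambda x,y:(180+(x+.5)/5-.5,95+(y+.5)/5-.5)
S=lambda x,y:(335+(x+.5)/5-.5,160+(y+.5)/5-.5)
obs=[("top",T(590,248),(0,0,.055)),("scene",S(278,263),(0,0,.055)),
("scene",S(405,105),(.030,.063,.118)),("scene",S(232,42),(-.056,.063,.118)),("scene",S(122,258),(-.056,-.063,.118)),("scene",S(308,327),(.030,-.063,.118)),
("top",T(458,192),(.030,.066,.118)),("top",T(686,148),(.030,-.066,.118)),
("top",T(608,355),(-.062,0,.1355))]
C={n:cal(n) for n in("top","scene")}
def W(p,q): c,s=np.cos(p[2]),np.sin(p[2]);return np.array([p[0]+c*q[0]-s*q[1],p[1]+s*q[0]+c*q[1],q[2]])
def f(p): return np.concatenate([proj(n,W(p,q),C[n])[0]-uv for n,uv,q in obs])
r=least_squares(f,[.65,.05,.1],loss="soft_l1");print(r.x,r.fun.reshape(-1,2))
print("mark",tri([ray("top",T(562,103)),ray("scene",S(442,270))]),"expect",W(r.x,(.07,0,0)))
print("mouth",tri([ray(*o[:2]) for o in obs[:2]]))
L=lambda x,y:(380+(x+.5)/6-.5,150+(y+.5)/6-.5)
for n,d in manip.get_state().items():
    if n=="clock":print(n,d)
a=atz("top",L(271,147),.038);b=atz("top",L(189,430),.038);print("lens,end top",a,b)
print("tri lens",tri([ray("top",L(271,147)),ray("scene",(259,322))]))
d=a-b;print("yaw",np.arctan2(d[1],d[0]),np.linalg.norm(d[:2]),"handle",a-d/np.linalg.norm(d)*.105)
E
python3 fit.py
```

```text
[0.6552 0.0563 0.197 ] [[-0.2011  0.2701]
 [-0.5332 -0.0807]
 [ 0.0794  0.3217]
 [-1.2444 -0.2754]
 [-0.3061 -0.4465]
 [ 0.2146  0.7013]
 [-1.0124  0.0806]
 [ 0.9587 -0.5646]
 [-1.065  -5.7776]]
mark (array([0.7256, 0.0686, 0.1036]), [np.float64(0.0003208879696695454), np.float64(0.00032088796966955847)]) expect [0.7238 0.07   0.    ]
mouth (array([0.6561, 0.056 , 0.0559]), [np.float64(0.00047274414665924295), np.float64(0.0004727441466592276)])
clock 1.35
lens,end top [ 0.5712 -0.3124  0.038 ] [ 0.4346 -0.2702  0.038 ]
tri lens (array([ 0.572 , -0.3144,  0.0317]), [np.float64(0.0002143209565427126), np.float64(0.0002143209565428163)])
yaw -0.29970549768340987 0.14297749118029968 handle [ 0.4709 -0.2814  0.038 ]
```

Measured so far: stand at (0.655, 0.056) with yaw 0.197, mark at about 0.104 m high, lens at (0.571, -0.313) and 31.7 mm high (given 31), and the flap leaning out by about 0.1 rad. Now I'll move in over the flap.

```bash
cat >> h.py <<'E'
from scipy.spatial.transform import Rotation as Ro
ST=np.array([.6552,.0563,.197])
def Wd(q,p=None):
    p=ST if p is None else p
    c,s=np.cos(p[2]),np.sin(p[2]);return np.array([p[0]+c*q[0]-s*q[1],p[1]+s*q[0]+c*q[1],q[2]])
def inS(w,p=None):
    p=ST if p is None else p
    c,s=np.cos(p[2]),np.sin(p[2]);d=np.array(w)[:2]-p[:2];return np.array([c*d[0]+s*d[1],-s*d[0]+c*d[1],w[2]])
def to(P,yaw=None):
    s=manip.get_state();q=s["ee_rot"];R=Ro.from_quat([q[1],q[2],q[3],q[0]]).as_matrix()
    y=np.arctan2(R[1,0],R[0,0]);d=R.T@(np.array(P)-s["position"])*1000
    tilt=np.arccos(-R[2,2])
    print("clk",round(s["clock"],2),"pos",np.round(s["position"],4),"yaw",round(y,4),"tilt",round(tilt,4),"shift mm",np.round(d,1),"turn",None if yaw is None else round(y-yaw,3),"F",np.round(s["contact_force"],1),"w",round(s["width"],4))
E
python3 -c "
from h import *
to(Wd((-.030,0,.24)),.197-np.pi/2)
for z in (.25,.095): print(Wd((-.03,0,z)))"
```

```text
clk 1.35 pos [ 0.227  -0.5283  0.2313] yaw -1.165 tilt 0.0001 shift mm [-374.3 -594.9   -8.7] turn 0.209 F [ 0.8  0.3 -0.4] w 0.0858
[0.62578025 0.05042815 0.25      ]
[0.62578025 0.05042815 0.095     ]
```

Emit:
drive_tool([
  [-26,-42,-20,0.03,-1],
  [-53,-84,-25,0.06,-1],
  [-80,-126,-25,0.1,-1],
  [-107,-168,-25,0.15,-1],
  [-134,-210,-25,0.209,-1],
])

```text
clock: 1.85
position: [0.3661, -0.3233, 0.2566]
ee_rot: [-0.0, 0.772, -0.635, 0.001]
contact_force: [0.5, -0.6, -0.2]
width: 0.0122
```

```bash
python3 -c "
from h import *
to(Wd((-.030,0,.24)),.197-np.pi/2)"
```

```text
clk 1.85 pos [ 0.3661 -0.3233  0.2566] yaw -1.377 tilt 0.0011 shift mm [-316.7 -326.8   16.6] turn -0.003 F [ 0.5 -0.6 -0.2] w 0.0122
```

Emit:
drive_tool([
  [-34,-35,0,0,-1],
  [-68,-70,0,0,-1],
  [-102,-105,0,0,-1],
  [-136,-140,0,0,-1],
  [-170,-175,0,0,-1],
])

```text
clock: 2.35
position: [0.506, -0.121, 0.2569]
ee_rot: [-0.0, 0.772, -0.635, 0.001]
contact_force: [0.7, -0.8, 0.6]
width: 0.0001
```

Emit:
drive_tool([
  [-32,-33,3,0,-1],
  [-64,-67,6,0,-1],
  [-96,-100,10,0,-1],
  [-125,-128,12,0,-1],
  [-143,-147,15,0,-1],
])

```text
clock: 2.85
position: [0.624, 0.0506, 0.2416]
ee_rot: [-0.001, 0.773, -0.634, 0.001]
contact_force: [-0.5, -1.0, -0.3]
width: -0.0
```

```bash
python3 - <<'E'
from h import *
to(Wd((-.030,0,.24)),.197-np.pi/2)
c=cal("wrist");im=manip.get_image("wrist")
np.savez("w1.npz",K=c[0],R=c[1],t=c[2])
cv2.imwrite("pics/w1.png",im)
for m in ["flap_tab","mark_tip","mouth"]:
    print(m,[(np.round(d["location"],1),round(d["conf"],2),int(d["pixels"].sum())) for d in manip.masks_of("wrist",m)])
print(proj("wrist",[Wd((0,0,.055)),Wd((.07,0,.1036)),Wd((-.062,0,.12)),Wd((-.056,.063,.118)),Wd((-.056,-.063,.118)),Wd((.03,-.063,.118)),Wd((.03,.063,.118))],c))
E
```

```text
clk 2.85 pos [0.624  0.0506 0.2416] yaw -1.3747 tilt 0.0021 shift mm [ 0.5 -1.7  1.6] turn -0.001 F [-0.5 -1.  -0.3] w -0.0
flap_tab [(array([318.2, 219.9]), 0.59, 5516)]
mark_tip [(array([317.7,  79.1]), 0.52, 278)]
mouth [(array([314.4, 160.4]), 0.81, 21958), (array([148.6, 304. ]), 0.68, 4578)]
[[317.39716465 149.51788393]
 [317.52413319  78.93807635]
 [317.57916124 226.09687366]
 [249.57404151 218.91427951]
 [385.48481332 218.82118766]
 [390.19811356 124.88382038]
 [244.875795   124.88853081]]
```

View pics/w1.png

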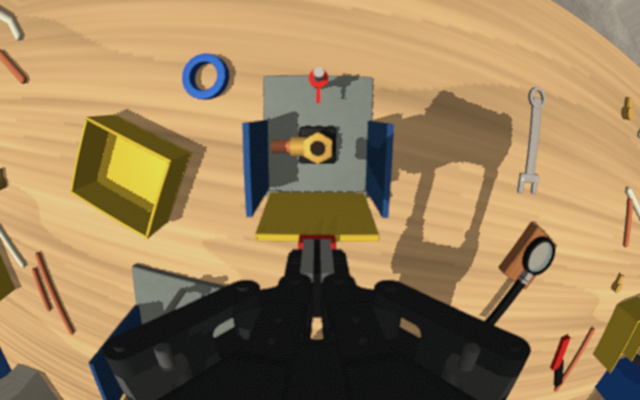

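The wrist view agrees with the fit: mouth at (318,148), predicted (317,149), and collar at (318,78). The flap's top edge is near row 235 and leans slightly out. I'll go down behind the flap.

Emit:
drive_tool([
  [0,-1,45,0,-1],
  [0,-2,85,0,-1],
  [0,-2,120,0,-1],
  [0,-2,143,0,-1],
  [0,-2,146,0,-1],
])

```text
clock: 3.55
position: [0.6214, 0.0467, 0.0924]
ee_rot: [0.003, 0.772, -0.635, -0.002]
contact_force: [-0.3, -0.6, -0.5]
width: -0.0003
```

```bash
python3 - <<'E'
from h import *
P=manip.get_state()["position"];print(inS(P))
to(Wd((-.030,0,.095)),.197-np.pi/2)
# tip arc with finger half thickness 11 mm
R=.088
for th in (0.1,.3,.5,.7,.9,1.1,1.3,1.4,1.5,1.55):
    x=-.062-R*np.sin(th)+.004*np.cos(th); z=.014+R*np.cos(th)+.004*np.sin(th)
    print(th,round(x*1e3,1),round(z*1e3,1))
cv2.imwrite("pics/s1.png",cv2.resize(manip.get_image("scene")[100:300,240:520],None,fx=2.8,fy=2.8))
E
```

```text
[-0.03506351 -0.00280721  0.09239215]
clk 3.55 pos [0.6214 0.0467 0.0924] yaw -1.3772 tilt 0.0072 shift mm [-2.8 -5.  -2.6] turn -0.003 F [-0.3 -0.6 -0.5] w -0.0003
0.1 -66.8 102.0
0.3 -84.2 99.3
0.5 -100.7 93.1
0.7 -115.6 83.9
0.9 -128.4 71.8
1.1 -138.6 57.5
1.3 -145.7 41.4
1.4 -148.0 32.9
1.5 -149.5 24.2
1.55 -149.9 19.8
```

View pics/s1.png

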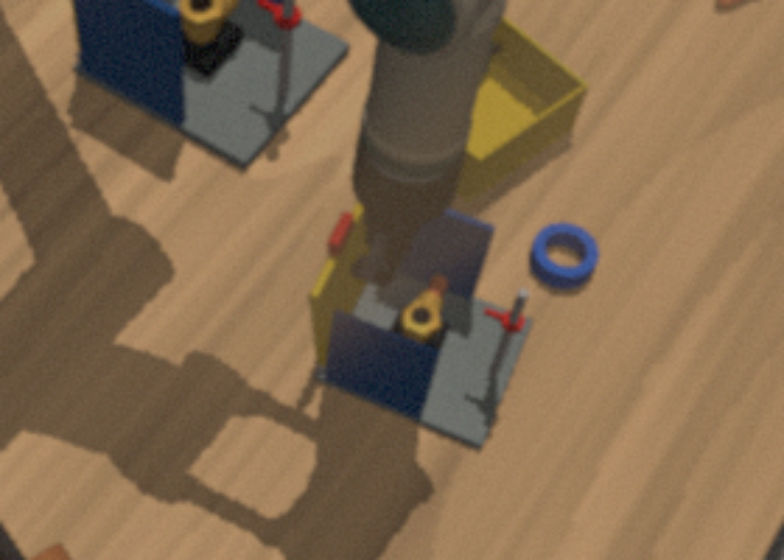

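The closed fingers are inside the box behind the panel, at scene crop (385,270), and touch nothing. Now I'll pull the flap out and down along its arc.

Emit:
drive_tool([
  [-2,12,0,0,-1],
  [-3,24,0,0,-1],
  [-3,36,1,0,-1],
  [-3,51,6,0,-1],
  [-3,64,14,0,-1],
])

```text
clock: 4.1
position: [0.5599, 0.0371, 0.0822]
ee_rot: [0.0, 0.772, -0.635, 0.001]
contact_force: [0.0, 0.1, 2.4]
width: -0.0003
```

```bash
python3 - <<'E'
from h import *
P=manip.get_state()["position"];print(inS(P))
to(Wd((-.1305,0,.0237)),.197-np.pi/2)
E
```

```text
[-0.09718179 -0.00022887  0.0822203 ]
clk 4.1 pos [0.5599 0.0371 0.0822] yaw -1.3772 tilt 0.0026 shift mm [-0.3 33.4 58.5] turn -0.003 F [0.  0.1 2.4] w -0.0003
```

Emit:
drive_tool([
  [0,8,6,0,-1],
  [0,14,15,0,-1],
  [0,23,28,0,-1],
  [0,30,43,0,-1],
  [0,33,56,0,-1],
])

```text
clock: 4.6
position: [0.5271, 0.0303, 0.0258]
ee_rot: [0.0, 0.772, -0.635, 0.001]
contact_force: [0.9, 0.0, 1.1]
width: 0.0001
```

```bash
python3 - <<'E'
from h import *
P=manip.get_state()["position"];print(inS(P))
to(Wd((-.1305,0,.0237)),.197-np.pi/2)
cv2.imwrite("pics/s2.png",cv2.resize(manip.get_image("scene")[100:300,240:520],None,fx=2.8,fy=2.8))
E
```

```text
[-0.13068344 -0.0004224   0.02584168]
clk 4.6 pos [0.5271 0.0303 0.0258] yaw -1.3771 tilt 0.0031 shift mm [-0.4 -0.2  2.1] turn -0.003 F [0.9 0.  1.1] w 0.0001
```

View pics/s2.png

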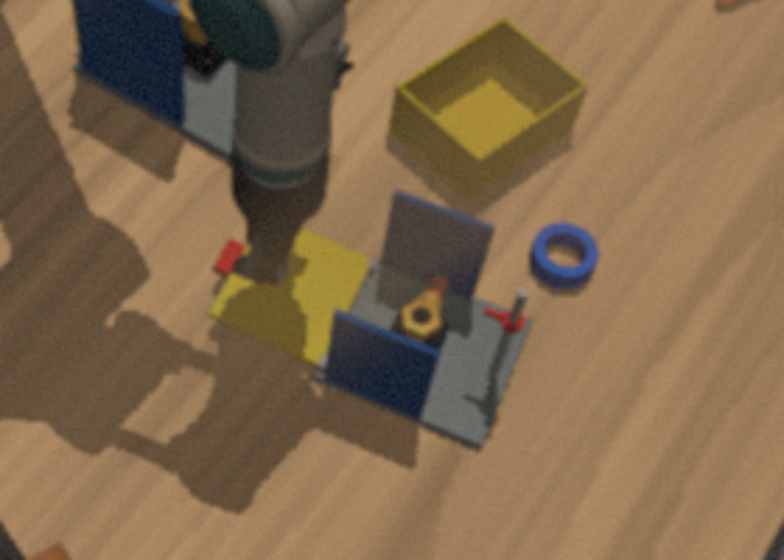

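The flap is almost flat, lying at about crop (285,295). I'll press to the stop in small steps and watch the force.

Emit:
drive_tool([
  [0,0,2,0,-1],
  [0,0,3,0,-1],
  [0,0,4,0,-1],
])

```text
clock: 4.95
position: [0.5253, 0.0304, 0.023]
ee_rot: [0.002, 0.772, -0.635, -0.0]
contact_force: [-7.6, 0.7, 29.4]
width: 0.0
```

Emit:
drive_tool([
  [0,0,1.5,0,-1],
  [0,0,3,0,-1],
])

```text
clock: 5.15
position: [0.5254, 0.0304, 0.0229]
ee_rot: [0.002, 0.772, -0.635, 0.0]
contact_force: [-7.4, 0.5, 32.3]
width: 0.0003
```

The force rose to 30 N with no further motion, so the flap is at its stop, and the height of 23 mm fits 1.5 rad. I'll lift off and go over the handle.

Emit:
drive_tool([
  [0,0,-40,0,-1],
  [0,0,-85,0,-1],
  [0,0,-125,0,-1],
  [20,0,-140,0.1,-0.5],
  [50,3,-145,0.24,0],
])

```text
clock: 5.65
position: [0.5342, -0.0184, 0.1716]
ee_rot: [0.001, -0.69, 0.724, -0.003]
contact_force: [1.2, -0.3, -0.2]
width: 0.0282
```

```bash
python3 - <<'E'
from h import *
to((.4709,-.2814,.16),-.300-np.pi/2)
cv2.imwrite("pics/t2.png",cv2.resize(manip.get_image("top")[100:250,260:460],None,fx=4,fy=4))
cv2.imwrite("pics/s3.png",cv2.resize(manip.get_image("scene")[160:265,335:465],None,fx=5,fy=5))
E
```

```text
clk 5.65 pos [ 0.5342 -0.0184  0.1716] yaw -1.6191 tilt 0.0055 shift mm [265.7  50.6  12.1] turn 0.252 F [ 1.2 -0.3 -0.2] w 0.0282
```

View pics/s3.png

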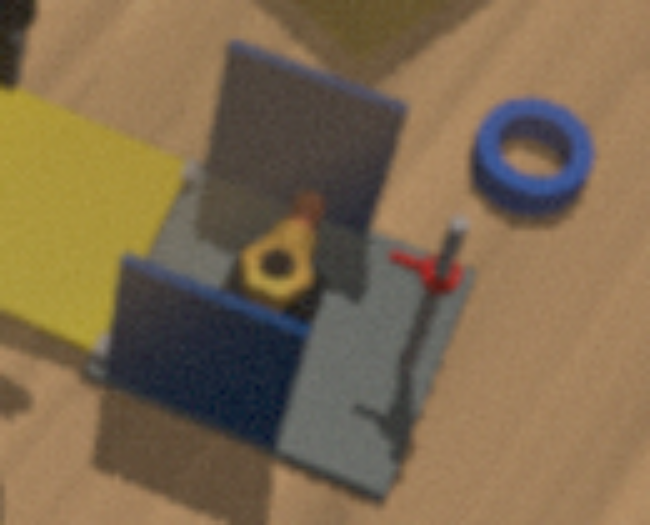

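The flap stays down, the yellow panel lies flat at left, and the mark has not moved. On to the loupe.

Emit:
drive_tool([
  [45,9,2,0.1,0],
  [90,18,4,0.2,0],
  [135,27,6,0.25,0],
  [180,36,8,0.25,0],
  [220,43,8,0.25,0],
])

```text
clock: 6.25
position: [0.4792, -0.2404, 0.1627]
ee_rot: [-0.001, -0.594, 0.804, -0.002]
contact_force: [0.3, 0.1, -0.1]
width: 0.0423
```

```bash
python3 - <<'E'
from h import *
to((.4709,-.2814,.16),-.300-np.pi/2)
E
```

```text
clk 6.25 pos [ 0.4792 -0.2404  0.1627] yaw -1.8692 tilt 0.0047 shift mm [41.6 -4.1  2.8] turn 0.002 F [ 0.3  0.1 -0.1] w 0.0423
```

Emit:
drive_tool([
  [25,-3,2,0,0],
  [41,-4,3,0,0],
  [41.6,-4,3,0,0],
])

```text
clock: 6.55
position: [0.4704, -0.2824, 0.1593]
ee_rot: [-0.001, -0.593, 0.805, -0.002]
contact_force: [-0.2, -0.3, -0.4]
width: 0.0427
```

```bash
python3 - <<'E'
from h import *
np.set_printoptions(precision=4,suppress=True)
to((.4709,-.2814,.16),-.300-np.pi/2)
c=cal("wrist");im=manip.get_image("wrist");cv2.imwrite("pics/w2.png",im)
np.savez("w2.npz",K=c[0],R=c[1],t=c[2])
L=np.array([.5712,-.3124]);u=np.array([np.cos(.3),-np.sin(.3)])
for d,z in((0,.038),(.032,.038),(.148,.038),(.105,.038),(.042,.038)):
    print(d,proj("wrist",[*(L-u*d),z],c))
for m in["lens","handle"]:
    print(m,[(d["location"],d["conf"]) for d in manip.masks_of("wrist",m)])
E
```

```text
clk 6.55 pos [ 0.4704 -0.2824  0.1593] yaw -1.8709 tilt 0.0039 shift mm [-1.1 -0.2 -0.7] turn -0.0 F [-0.2 -0.3 -0.4] w 0.0427
0 [[315.2687  72.5888]]
0.032 [[315.2672 109.906 ]]
0.148 [[315.361  238.6046]]
0.105 [[315.3111 193.6688]]
0.042 [[315.2694 121.6364]]
lens [([315.0, 88.4], 0.56), ([42.2, 164.9], 0.52)]
handle [([315.8, 85.5], 0.77), ([44.4, 163.4], 0.45)]
```

View pics/w2.png

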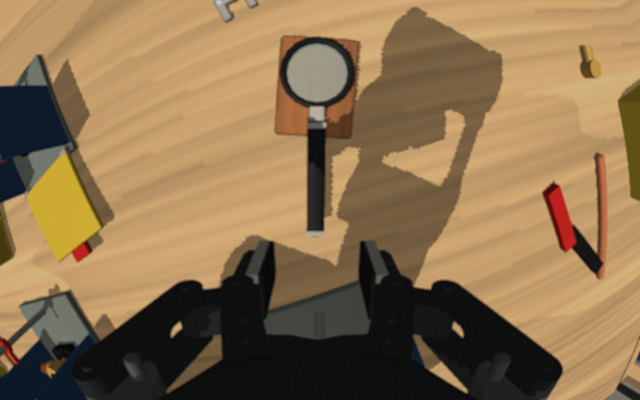

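The loupe lens is at (317,72) and the handle end at (315,236), within 2 px of the prediction. The handle sits centred between the jaws. I'll go down and grip.

Emit:
drive_tool([
  [-0.5,0,45,0,0],
  [-0.5,0,90,0,0],
  [-0.5,0,130,0,0],
  [-0.5,0,146,0,0],
  [-0.5,0,148,0,0],
])

```text
clock: 7.2
position: [0.47, -0.2768, 0.0094]
ee_rot: [-0.001, -0.595, 0.803, 0.001]
contact_force: [-0.5, -0.0, 0.6]
width: 0.043
```

```bash
python3 - <<'E'
from h import *
to((.4709,-.2814,.0115),-.300-np.pi/2)
E
```

```text
clk 7.2 pos [ 0.47   -0.2768  0.0094] yaw -1.8662 tilt 0.0035 shift mm [ 4.2 -2.2 -2.1] turn 0.005 F [-0.5 -0.   0.6] w 0.043
```

Emit:
drive_tool([
  [4.5,-2,-2,0,0],
  [4.5,-2,-2,0,0],
  [4.5,-2,-2,0,0],
], squeeze=90)

```text
clock: 7.5
position: [0.4717, -0.2822, 0.0129]
ee_rot: [-0.001, -0.595, 0.803, -0.0]
contact_force: [0.3, -0.5, 0.6]
width: 0.0425
```

```bash
python3 - <<'E'
from h import *
to((.4709,-.2814,.0115),-.300-np.pi/2)
cv2.imwrite("pics/w3.png",manip.get_image("wrist"))
E
```

```text
clk 7.5 pos [ 0.4717 -0.2822  0.0129] yaw -1.8659 tilt 0.001 shift mm [-0.6  1.   1.4] turn 0.005 F [ 0.3 -0.5  0.6] w 0.0425
```

View pics/w3.png

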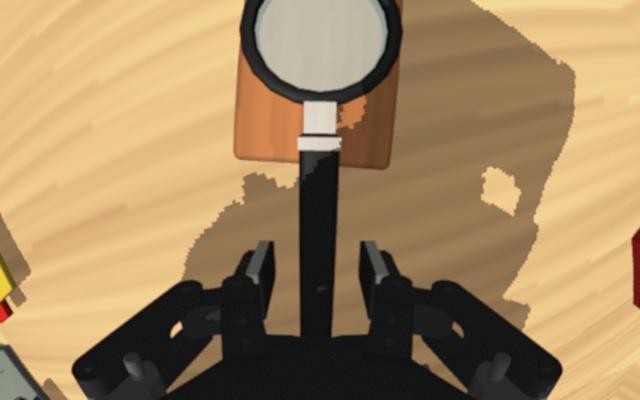

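The handle runs between the pads at (319,265), and the ring is at (320,35). Now I'll close at 90 N.

Emit:
drive_tool([
  [0,0,1,0,-0.5],
  [0,0,1,0,-0.8],
  [0,0,1,0,-1],
  [0,0,1,0,-1],
  [0,0,1,0,-1],
], squeeze=90)

```text
clock: 8.05
position: [0.4718, -0.2824, 0.0122]
ee_rot: [-0.0, -0.595, 0.803, -0.0]
contact_force: [-0.7, -0.4, 5.6]
width: 0.0143
```

Emit:
drive_tool([
  [0,0,0,0,-1],
  [0,0,-5,0,-1],
  [0,0,-20,0,-1],
  [0,0,-35,0,-1],
  [0,0,-50,0,-1],
])

```text
clock: 8.55
position: [0.4711, -0.2819, 0.0621]
ee_rot: [-0.001, -0.595, 0.803, 0.001]
contact_force: [0.7, -0.7, -1.0]
width: 0.0141
```

```bash
python3 - <<'E'
from h import *
to((.4709,-.2814,.18),.197-np.pi/2)
c=cal("wrist");cv2.imwrite("pics/w4.png",manip.get_image("wrist"))
E
```

```text
clk 8.55 pos [ 0.4711 -0.2819  0.0621] yaw -1.8661 tilt 0.002 shift mm [  -0.4    0.6 -117.9] turn -0.492 F [ 0.7 -0.7 -1. ] w 0.0141
```

View pics/w4.png

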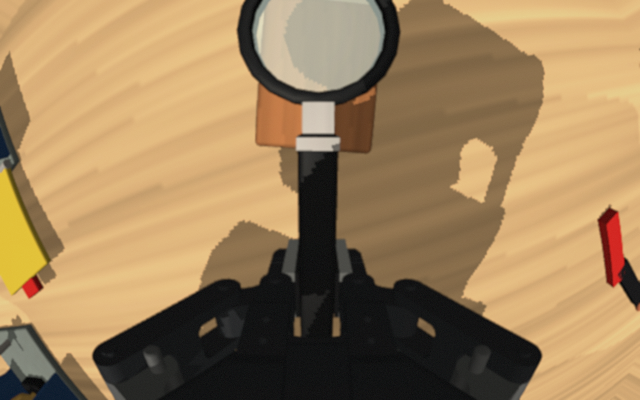

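The loupe is held and still level: the ring is at (319,33), unchanged relative to the gripper. I'll carry it up and over in front of the box.

Emit:
drive_tool([
  [0,0,-40,0,-1],
  [0,0,-80,0,-1],
  [-5,0,-115,-0.05,-1],
  [-30,0,-130,-0.12,-1],
  [-65,-3,-135,-0.2,-1],
])

```text
clock: 9.1
position: [0.4947, -0.2224, 0.2012]
ee_rot: [-0.0, -0.673, 0.74, -0.004]
contact_force: [0.2, 0.6, -0.8]
width: 0.0144
```

```bash
python3 - <<'E'
from h import *
to(Wd((-.104,0,.2)),.197-np.pi/2)
E
```

```text
clk 9.1 pos [ 0.4947 -0.2224  0.2012] yaw -1.6657 tilt 0.007 shift mm [-2.627e+02 -3.380e+01  1.000e-01] turn -0.292 F [ 0.2  0.6 -0.8] w 0.0144
```

Emit:
drive_tool([
  [-40,-5,0,-0.06,-1],
  [-80,-10,0,-0.12,-1],
  [-120,-15,0,-0.18,-1],
  [-160,-20,0,-0.24,-1],
  [-200,-26,0,-0.292,-1],
])

```text
clock: 9.6
position: [0.5389, -0.0241, 0.1994]
ee_rot: [0.001, 0.774, -0.633, 0.003]
contact_force: [0.3, 0.3, -1.9]
width: 0.0142
```

```bash
python3 - <<'E'
from h import *
to(Wd((-.104,0,.2)),.197-np.pi/2)
E
```

```text
clk 9.6 pos [ 0.5389 -0.0241  0.1994] yaw -1.3715 tilt 0.0059 shift mm [-56.  -25.9  -0.8] turn 0.002 F [ 0.3  0.3 -1.9] w 0.0142
```

Emit:
drive_tool([
  [-30,-14,0,0,-1],
  [-50,-23,0,0,-1],
  [-56,-26,0,0,-1],
  [-56,-26,0,0,-1],
])

```text
clock: 10.0
position: [0.553, 0.0364, 0.1984]
ee_rot: [0.002, 0.774, -0.633, 0.002]
contact_force: [0.5, -0.9, -1.4]
width: 0.0145
```

```bash
python3 - <<'E'
from h import *
to(Wd((-.104,0,.0849)),.197-np.pi/2)
for n in("wrist","top","scene"):
    im=manip.get_image(n);cv2.imwrite(f"pics/{n}5.png",im)
    print(n,[(d["location"],d["conf"]) for d in manip.masks_of(n,"lens")])
    s=manip.get_state();q=s["ee_rot"];R=Ro.from_quat([q[1],q[2],q[3],q[0]]).as_matrix()
    print(proj(n,s["position"]+R@[0,-.104,-.0187]),proj(n,Wd((0,0,.055))))
im=cv2.imread("pics/scene5.png");cv2.imwrite("pics/s5c.png",cv2.resize(im[100:260,300:500],None,fx=4,fy=3.75))
im=cv2.imread("pics/top5.png");cv2.imwrite("pics/t5c.png",cv2.resize(im[90:220,230:390],None,fx=4.5,fy=4.5))
E
```

```text
clk 10.0 pos [0.553  0.0364 0.1984] yaw -1.3698 tilt 0.0058 shift mm [-2.000e-01 -1.000e-01  1.135e+02] turn 0.004 F [ 0.5 -0.9 -1.4] w 0.0145
wrist [([319.1, 73.3], 0.75)]
[[317.57016305  31.90430738]] [[315.38401357  76.41347526]]
top [([305.3, 184.8], 0.41)]
[[294.06948525 128.76458819]] [[297.4086157  144.45404172]]
scene [([395.0, 168.5], 0.58)]
[[399.71694657 171.70076576]] [[389.67784125 212.13822313]]
```

View pics/wrist5.png

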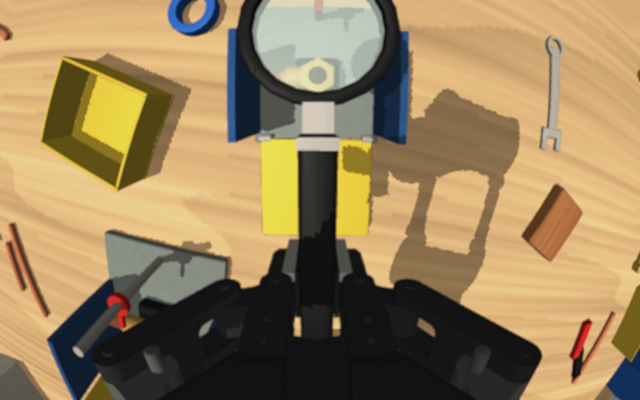

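View pics/s5c.png

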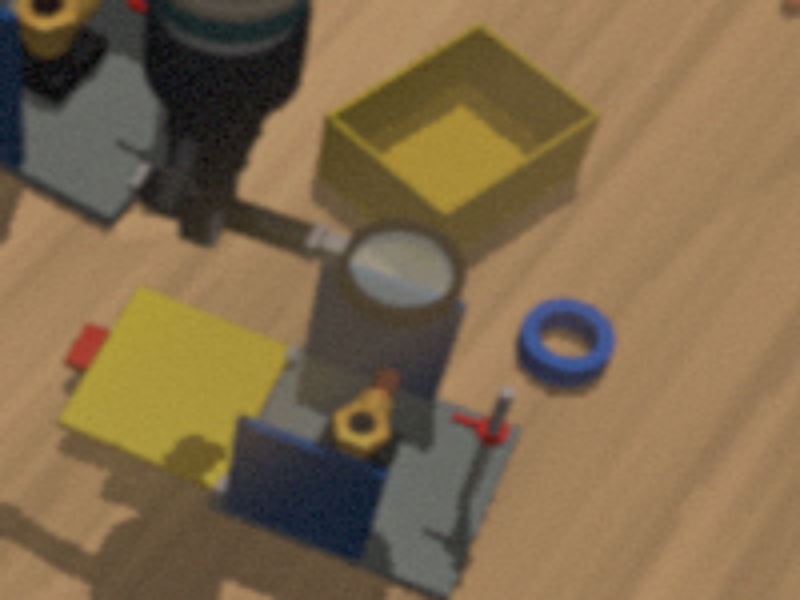

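View pics/t5c.png

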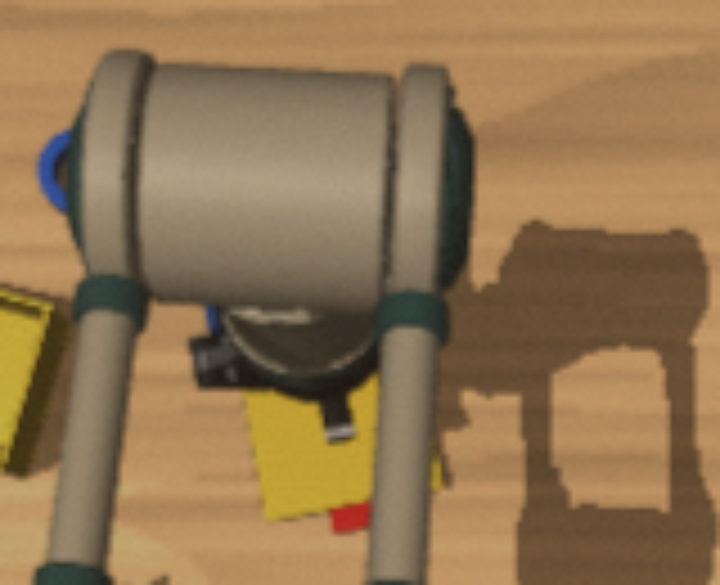

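The loupe is over the box. The scene view has the lens at (401,171), predicted (400,172). The flap is flat, and the bin, reel and wrench are untouched. Now I'll lower it.

Emit:
drive_tool([
  [0,0,25,0,-1],
  [0,0,50,0,-1],
  [0,0,75,0,-1],
  [0,0,95,0,-1],
  [0,0,108,0.004,-1],
])

```text
clock: 10.8
position: [0.5525, 0.0334, 0.0896]
ee_rot: [0.002, 0.772, -0.636, 0.002]
contact_force: [-0.2, 0.4, -0.3]
width: 0.0146
```

```bash
python3 - <<'E'
from h import *
to(Wd((-.104,0,.0849)),.197-np.pi/2)
E
```

```text
clk 10.8 pos [0.5525 0.0334 0.0896] yaw -1.3784 tilt 0.0056 shift mm [-2.4 -1.2  4.7] turn -0.005 F [-0.2  0.4 -0.3] w 0.0146
```

Emit:
drive_tool([
  [-2,-1,4,-0.005,-1],
  [-2.4,-1.2,4.7,-0.005,-1],
  [-2.4,-1.2,4.7,-0.005,-1],
])

```text
clock: 11.1
position: [0.5538, 0.0357, 0.0855]
ee_rot: [0.002, 0.773, -0.634, 0.002]
contact_force: [-0.1, -0.3, -1.3]
width: 0.0142
```

```bash
python3 - <<'E'
from h import *
np.set_printoptions(precision=2,suppress=True)
to(Wd((-.104,0,.0849)),.197-np.pi/2)
s=manip.get_state();q=s["ee_rot"];R=Ro.from_quat([q[1],q[2],q[3],q[0]]).as_matrix()
Lp=s["position"]+R@[0,-.104,-.0187];print(Lp,inS(Lp))
for n in("wrist","scene"):
    c=cal(n);im=manip.get_image(n);cv2.imwrite(f"pics/{n}6.png",im)
    np.savez(f"{n}6.npz",K=c[0],R=c[1],t=c[2],Lp=Lp,Rt=R,P=s["position"])
    print(n,[(x,proj(n,p,c)[0]) for x,p in (("lens",Lp),("mouth",Wd((0,0,.055))),("mark",Wd((.07,0,.1036))))])
im=cv2.imread("pics/scene6.png");cv2.imwrite("pics/s6c.png",cv2.resize(im[170:250,350:450],None,fx=7.5,fy=7.5,interpolation=cv2.INTER_CUBIC))
im=cv2.imread("pics/wrist6.png");cv2.imwrite("pics/w6c.png",cv2.resize(im[0:130,230:410],None,fx=4.4,fy=4.4,interpolation=cv2.INTER_CUBIC))
E
```

```text
clk 11.1 pos [0.55 0.04 0.09] yaw -1.3737 tilt 0.0059 shift mm [-0.3  0.6  0.6] turn 0.0 F [-0.1 -0.3 -1.3] w 0.0142
[0.66 0.06 0.1 ] [ 0.  -0.   0.1]
wrist [('lens', array([317.64,  31.84])), ('mouth', array([316.46,  55.09])), ('mark', array([ 317.1 , -100.82]))]
scene [('lens', array([392.71, 201.14])), ('mouth', array([389.68, 212.14])), ('mark', array([422.75, 212.73]))]
```

View pics/s6c.png

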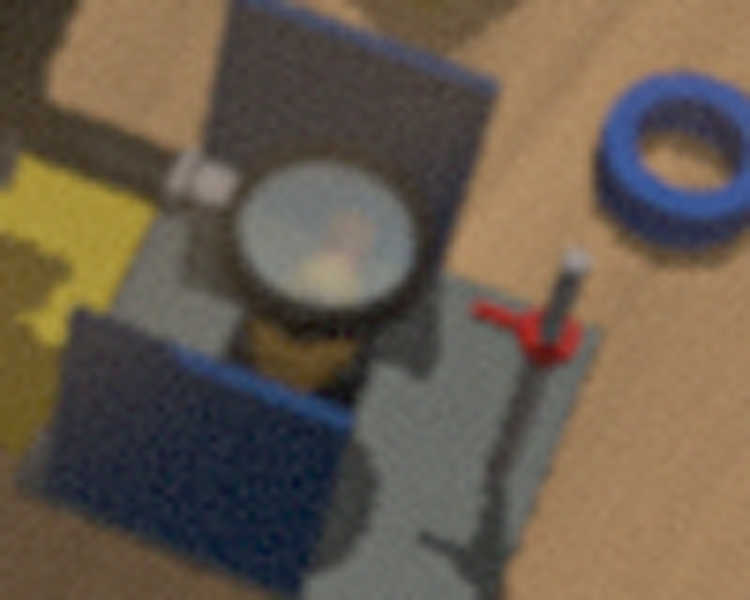

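View pics/w6c.png

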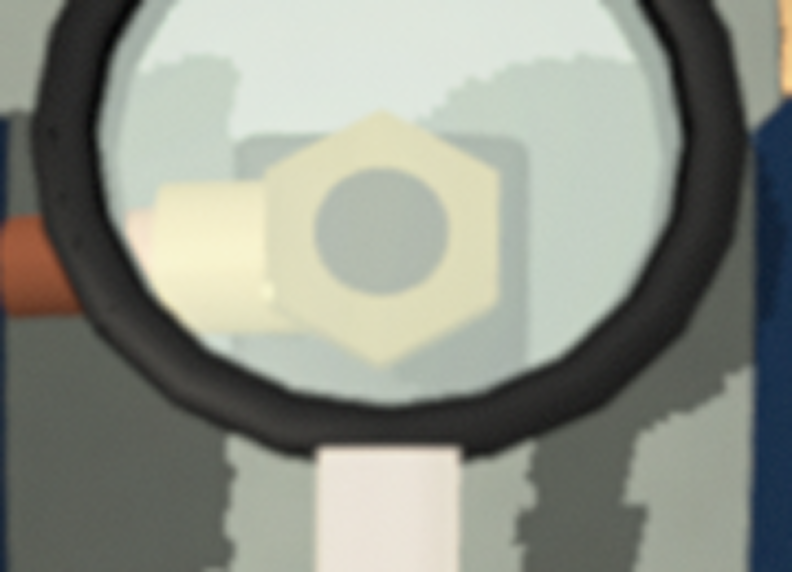

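The lens sits over the mouth in both views: lens (318,32) and mouth (316,52) in wrist, lens (393,201) in scene. I'll refine the mark height using the post tip (known 142 mm) and several views.

```bash
python3 - <<'E'
from h import *
np.set_printoptions(precision=2,suppress=True)
# red collar blobs
def red(im):
    b,g,r=[im[...,i].astype(int) for i in range(3)];return (r>110)&(g<70)&(b<70)
for f,(x0,y0,x1,y1) in {"scene0":(405,195,440,230),"scene6":(405,195,440,230),"top0":(280,105,300,128),"w1":(300,60,340,110)}.items():
    im=cv2.imread(f"pics/{f}.png");m=red(im)[y0:y1,x0:x1];v,u=np.nonzero(m)
    print(f,len(u),u.min()+x0,u.max()+x0,v.min()+y0,v.max()+y0)
    cv2.imwrite(f"pics/m_{f}.png",cv2.resize(im[y0:y1,x0:x1],None,fx=16,fy=14 if y1-y0<40 else 11,interpolation=cv2.INTER_CUBIC))
z=np.load("w1.npz");cw=(z["K"],z["R"],z["t"])
for n,c in(("scene",cal("scene")),("top",cal("top")),("wrist",cw)):
    print(n,"tip",proj(n,Wd((.07,0,.142)),c)[0])
    for h in(.09,.095,.1,.105): print(h,proj(n,[Wd((.07,0,h+.003)),Wd((.07,0,h)),Wd((.042,0,h))],c).ravel())
E
```

```text
scene0 33 413 426 211 217
scene6 34 413 426 211 217
top0 26 289 294 114 123
w1 200 310 327 73 101
scene tip [426.15 203.61]
0.09 [421.84 215.15 421.59 215.83 409.5  211.17]
0.095 [422.27 214.01 422.01 214.7  409.87 210.03]
0.1 [422.69 212.87 422.44 213.56 410.24 208.88]
0.105 [423.12 211.72 422.87 212.41 410.62 207.72]
top tip [290.54 111.4 ]
0.09 [291.86 117.11 291.93 117.44 293.83 127.02]
0.095 [291.73 116.55 291.81 116.88 293.71 126.52]
0.1 [291.6  115.99 291.68 116.32 293.59 126.  ]
0.105 [291.47 115.42 291.55 115.76 293.47 125.48]
wrist tip [317.68  73.61]
0.09 [317.49  80.16 317.48  80.5  317.49 109.85]
0.095 [317.5   79.6  317.5   79.94 317.51 109.8 ]
0.1 [317.52  79.01 317.51  79.36 317.52 109.75]
0.105 [317.54  78.4  317.53  78.77 317.54 109.69]
```

View pics/m_scene6.png

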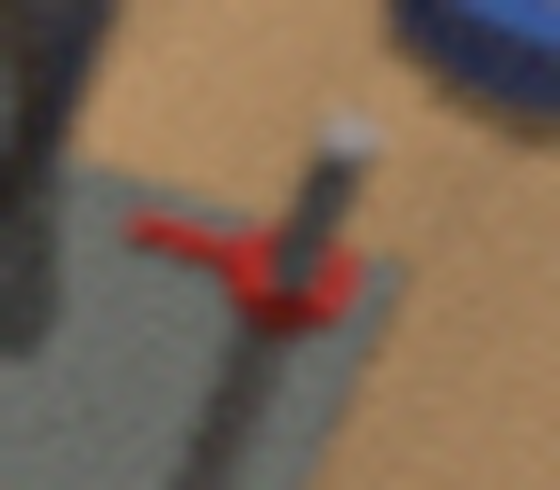

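View pics/m_w1.png

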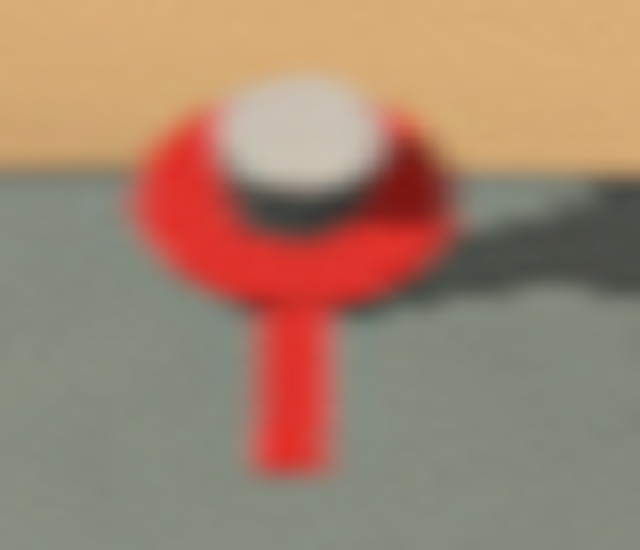

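View pics/m_top0.png

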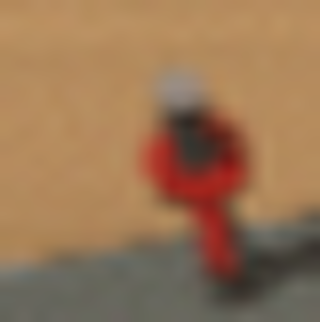

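The coarse views disagree on the mark height: about 0.1035 from triangulation against 0.094 in the wrist view relative to the tip. I'll raise the loupe clear and look at the post from low at the side.

Emit:
drive_tool([
  [0,0,-30,0,-1],
  [0,0,-60,0,-1],
  [0,0,-75,0,-1],
  [10,0,-75,0,-1],
  [40,0,-75,0,-1],
])

```text
clock: 11.7
position: [0.5614, -0.0019, 0.1617]
ee_rot: [0.001, 0.774, -0.633, 0.003]
contact_force: [-0.3, 0.3, -1.4]
width: 0.0146
```

Emit:
drive_tool([
  [40,0,0,0,-1],
  [80,0,0,0,-1],
  [120,0,0,0,-1],
  [150,0,0,0,-1],
  [160,0,10,0,-1],
])

```text
clock: 12.2
position: [0.5945, -0.1632, 0.1526]
ee_rot: [0.001, 0.773, -0.634, 0.005]
contact_force: [0.4, 0.6, -0.5]
width: 0.0143
```

Emit:
drive_tool([
  [0,0,10,0,-1],
  [0,0,15,0,-1],
  [0,0,15,0,-1],
])

```text
clock: 12.5
position: [0.593, -0.1616, 0.1358]
ee_rot: [0.001, 0.774, -0.634, 0.003]
contact_force: [0.3, 0.7, -0.8]
width: 0.0144
```

```bash
python3 - <<'E'
from h import *
np.set_printoptions(precision=2,suppress=True)
to(Wd((-.104,0,.0849)),.197-np.pi/2)
c=cal("wrist");im=manip.get_image("wrist");cv2.imwrite("pics/w7.png",im)
np.savez("w7.npz",K=c[0],R=c[1],t=c[2])
p=proj("wrist",[Wd((.07,0,h)) for h in(.142,.105,.1,.095,.09,.01)],c);print(p)
u,v=p[1].astype(int);x0=max(u-45,0);y0=max(v-40,0);print(x0,y0)
cv2.imwrite("pics/w7c.png",cv2.resize(im[y0:y0+80,x0:x0+90],None,fx=7,fy=7,interpolation=cv2.INTER_CUBIC))
E
```

```text
clk 12.5 pos [ 0.59 -0.16  0.14] yaw -1.3724 tilt 0.0059 shift mm [-201.8    0.2   49.7] turn 0.001 F [ 0.3  0.7 -0.8] w 0.0144
[[ 15.46  -4.73]
 [ 49.42   4.83]
 [ 53.59   6.08]
 [ 57.66   7.32]
 [ 61.64   8.54]
 [114.24  25.99]]
4 0
```

View pics/w7c.png

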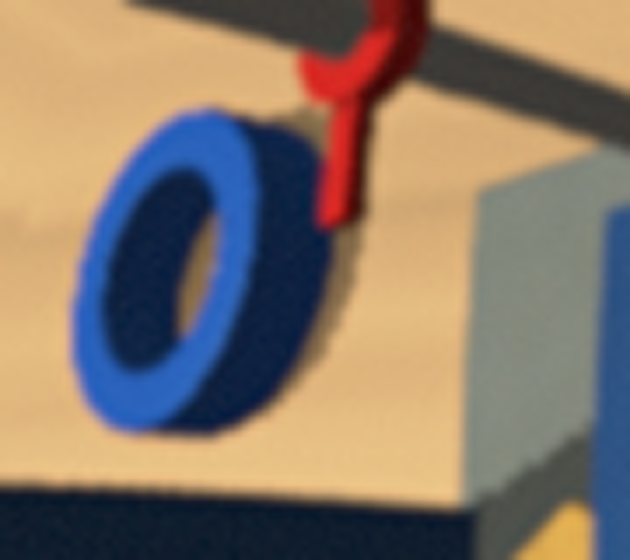

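View pics/w7.png

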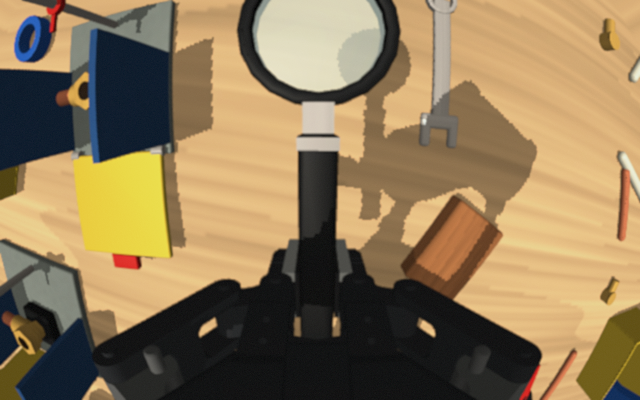

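The sensitivity is good here, but the collar at (54,5) is cut off by the image top. I'll move 70 mm forward.

Emit:
drive_tool([
  [-5,-30,0,0,-1],
  [-10,-60,0,0,-1],
  [-10,-75,0,0,-1],
  [-10,-75,0,0,-1],
  [-10,-75,0,0,-1],
])

```text
clock: 13.05
position: [0.6645, -0.1361, 0.1368]
ee_rot: [0.002, 0.774, -0.633, 0.003]
contact_force: [0.4, -0.2, -1.8]
width: 0.0146
```

```bash
python3 - <<'E'
from h import *
np.set_printoptions(precision=2,suppress=True)
to(Wd((-.104,0,.0849)),.197-np.pi/2)
c=cal("wrist");im=manip.get_image("wrist");cv2.imwrite("pics/w8.png",im)
np.savez("w8.npz",K=c[0],R=c[1],t=c[2])
p=proj("wrist",[Wd((.07,0,h)) for h in(.142,.105,.1,.095,.09,.01)],c);print(p)
p=proj("wrist",[Wd((.03,-.066,.118)),Wd((.03,-.06,.118)),Wd((0,0,.055))],c);print(p)
cv2.imwrite("pics/w8c.png",cv2.resize(im[0:100,0:120],None,fx=6,fy=6,interpolation=cv2.INTER_CUBIC))
E
```

```text
clk 13.05 pos [ 0.66 -0.14  0.14] yaw -1.3704 tilt 0.0068 shift mm [-191.1   74.9   50.5] turn 0.003 F [ 0.4 -0.2 -1.8] w 0.0146
[[ 17.57  97.53]
 [ 54.34  96.01]
 [ 58.79  95.91]
 [ 63.13  95.81]
 [ 67.35  95.74]
 [121.82  95.97]]
[[112.14 145.32]
 [104.96 145.99]
 [100.14 175.01]]
```

View pics/w8c.png

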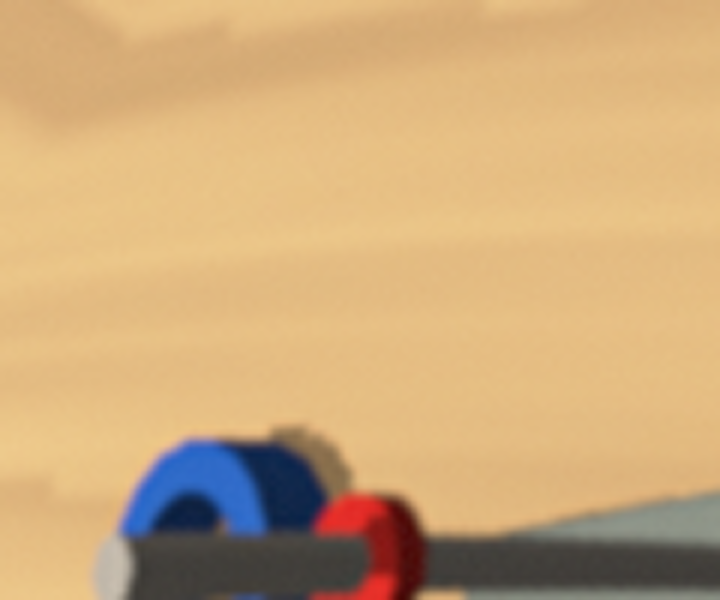

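```bash
python3 - <<'E'
from h import *
im=cv2.imread("pics/w8.png")
cv2.imwrite("pics/w8d.png",cv2.resize(im[70:120,0:80],None,fx=10,fy=10,interpolation=cv2.INTER_CUBIC))
E
```

```text
(no output)
```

View pics/w8d.png

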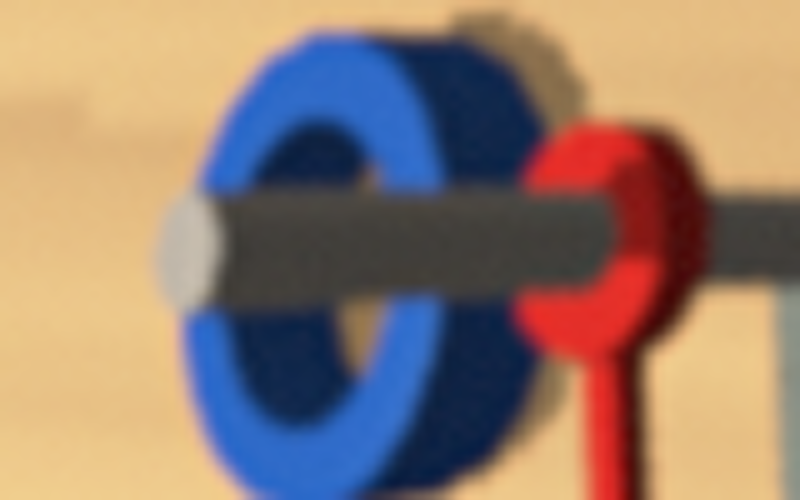

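```bash
python3 - <<'E'
from h import *
np.set_printoptions(precision=2,suppress=True)
a=np.linspace(0,6.283,100)
def ext(n,c,h):
    top=proj(n,[Wd((.07+.009*np.cos(t),.009*np.sin(t),h+.003)) for t in a],c)
    bot=proj(n,[Wd((.07+.009*np.cos(t),.009*np.sin(t),h-.003)) for t in a],c)
    tip=proj(n,[Wd((.07+.004*np.cos(t),.004*np.sin(t),.142)) for t in a],c)
    al=np.r_[top,bot];f=lambda q:np.r_[q.min(0),q.max(0)]
    return f(top),f(al),f(tip),proj(n,Wd((.05,0,h)),c)[0]
def L(f): z=np.load(f);return z["K"],z["R"],z["t"]
for n,c in(("wrist",L("w8.npz")),("wrist",L("w1.npz")),("scene",cal("scene"))):
    for h in(.094,.096,.098,.1,.102,.104): print(h,*ext(n,c,h))
E
```

```text
0.094 [ 54.11  83.97  69.07 107.72] [ 54.11  83.97  74.17 107.72] [ 14.46  91.32  20.77 103.72] [ 65.06 121.71]
0.096 [ 52.38  83.92  67.33 107.84] [ 52.38  83.92  72.49 107.84] [ 14.46  91.32  20.77 103.72] [ 63.36 121.92]
0.098 [ 50.63  83.88  65.57 107.96] [ 50.63  83.88  70.79 107.96] [ 14.46  91.32  20.77 103.72] [ 61.65 122.13]
0.1 [ 48.86  83.84  63.79 108.09] [ 48.86  83.84  69.07 108.09] [ 14.46  91.32  20.77 103.72] [ 59.91 122.35]
0.102 [ 47.08  83.8   61.99 108.22] [ 47.08  83.8   67.33 108.22] [ 14.46  91.32  20.77 103.72] [ 58.16 122.57]
0.104 [ 45.28  83.76  60.18 108.35] [ 45.28  83.76  65.57 108.35] [ 14.46  91.32  20.77 103.72] [ 56.39 122.79]
0.094 [307.61  70.15 327.39  89.33] [307.61  70.15 327.39  89.81] [312.46  68.59 322.9   78.65] [317.5  101.28]
0.096 [307.55  69.86 327.47  89.17] [307.55  69.86 327.47  89.65] [312.46  68.59 322.9   78.65] [317.51 101.2 ]
0.098 [307.48  69.56 327.55  89.  ] [307.48  69.56 327.55  89.49] [312.46  68.59 322.9   78.65] [317.51 101.12]
0.1 [307.42  69.25 327.63  88.83] [307.42  69.25 327.63  89.33] [312.46  68.59 322.9   78.65] 
[... 209 characters left out ...]
322.9   78.65] [317.53 100.87]
0.094 [418.04 210.7  426.33 217.82] [417.56 210.7  426.33 219.17] [424.24 202.   428.06 205.23] [413.25 211.58]
0.096 [418.21 210.24 426.51 217.37] [417.72 210.24 426.51 218.72] [424.24 202.   428.06 205.23] [413.4  211.13]
0.098 [418.37 209.78 426.68 216.91] [417.88 209.78 426.68 218.27] [424.24 202.   428.06 205.23] [413.56 210.67]
0.1 [418.53 209.32 426.86 216.46] [418.04 209.32 426.86 217.82] [424.24 202.   428.06 205.23] [413.71 210.21]
0.102 [418.7  208.86 427.04 216.  ] [418.21 208.86 427.04 217.37] [424.24 202.   428.06 205.23] [413.87 209.75]
0.104 [418.86 208.39 427.22 215.54] [418.37 208.39 427.22 216.91] [424.24 202.   428.06 205.23] [414.02 209.28]
```

```bash
python3 - <<'E'
from h import *
for f in("w3","w4","wrist5","wrist6","w7","w8"):
    g=cv2.cvtColor(cv2.imread(f"pics/{f}.png"),cv2.COLOR_BGR2GRAY).astype(float)
    def edge(p,t):  # first crossing to dark
        i=np.nonzero(p<t)[0][0];return i-1+(p[i-1]-t)/(p[i-1]-p[i])
    out=[]
    for r in(20,30,35,45,60):
        row=g[r];m=row<70
        # outer edges: scan outward from ring dark pixels
        l=[i for i in range(230,262) if m[i]];rr=[i for i in range(380,408) if m[i]]
        out.append((r,l[0] if l else None,rr[-1] if rr else None))
    col=g[85:112,295];d=np.nonzero(col<70)[0]
    col2=g[85:112,343];d2=np.nonzero(col2<70)[0]
    print(f,out,85+d[0],85+d[-1],85+d2[0],85+d2[-1])
E
```

```text
w3 [(20, 242, 400), (30, 240, 402), (35, 241, 401), (45, 242, 400), (60, 247, 397)] 87 101 89 103
w4 [(20, 239, 398), (30, 238, 399), (35, 238, 399), (45, 240, 397), (60, 245, 393)] 89 103 88 104
wrist5 [(20, 239, 397), (30, 235, 399), (35, 235, 402), (45, 235, 406), (60, 235, 407)] 89 103 88 102
wrist6 [(20, 239, 397), (30, 230, 407), (35, 230, 407), (45, 230, 407), (60, 244, 407)] 89 102 88 102
w7 [(20, 240, 397), (30, 238, 399), (35, 238, 398), (45, 240, 398), (60, 245, 393)] 89 102 88 102
w8 [(20, 240, 397), (30, 238, 398), (35, 239, 398), (45, 240, 397), (60, 245, 393)] 89 102 88 102
```

```bash
python3 - <<'E'
from h import *
np.set_printoptions(precision=4,suppress=True)
z=np.load("wrist6.npz");c=z["K"],z["R"],z["t"];Rt,P=z["Rt"],z["P"];print("Rt z",Rt[2])
a=np.linspace(0,6.283,200)
for L in(.103,.104,.105):
  for zo in(.017,.0185):
    q=np.concatenate([proj("wrist",[P+Rt@[.032*np.cos(t),-L+.032*np.sin(t),-zo+s] for t in a],c) for s in(.007,-.007)])
    m=abs(q[:,0]-295)<2;m2=abs(q[:,0]-343)<2
    print(L,zo,q.min(0),q.max(0),q[m][:,1].max(),q[m2][:,1].max())
# mouth ray at z .055 -> stand frame relative
for uv in((316.2,52.2),): print("mouth",atz("wrist",uv,.055,c),inS(atz("wrist",uv,.055,c)))
z=np.load("w1.npz");c=z["K"],z["R"],z["t"];print(inS(atz("wrist",(318,148),.055,c)))
to((0,0,0))
E
```

```text
Rt z [ 0.0059 -0.0004 -1.    ]
0.103 0.017 [234.6139 -40.8617] [400.6068 112.5346] 109.84437220487638 108.83637831202635
0.103 0.0185 [233.6271 -42.5151] [401.6132 112.5381] 109.81513384944178 109.52126115392868
0.104 0.017 [234.663  -42.8792] [400.5602 110.1693] 107.2357515914015 106.23040439629037
0.104 0.0185 [233.6786 -44.5465] [401.5642 110.1453] 107.17319068712155 106.88066568904516
0.105 0.017 [234.7152 -44.8824] [400.5103 107.8326] 104.80607174298926 103.80305890720108
0.105 0.0185 [233.7334 -46.5633] [401.5117 107.7818] 104.72250257470576 104.24086353393633
mouth [0.6568 0.0568 0.055 ] [0.0017 0.0001 0.055 ]
[ 0.0016 -0.0006  0.055 ]
clk 13.1 pos [ 0.6641 -0.1364  0.1368] yaw -1.3711 tilt 0.0067 shift mm [-266.3  624.   134.4] turn None F [-0.3  0.1 -0.2] w 0.0143
```

The mark height now agrees at about 99 mm: w8 gives 0.0987–0.1002, scene 0.0988 and w1 0.097. The early 0.1036 was the outlier. I'll return over the elbow and lower to a lens height of 0.099.

Emit:
drive_tool([
  [0,25,-25,0,-1],
  [-10,50,-35,0,-1],
  [-50,74,-35,0,-1],
  [-95,75,-35,0,-1],
  [-140,75,-35,0,-1],
])

```text
clock: 13.6
position: [0.5602, -0.0135, 0.1715]
ee_rot: [0.002, 0.773, -0.634, 0.003]
contact_force: [0.8, 0.9, -1.4]
width: 0.0145
```

```bash
python3 - <<'E'
from h import *
to(Wd((-.104,.0003,.0812)),.197-np.pi/2)
E
```

```text
clk 13.6 pos [ 0.5602 -0.0135  0.1715] yaw -1.3739 tilt 0.0067 shift mm [-50.7  -2.7  89.9] turn -0.0 F [ 0.8  0.9 -1.4] w 0.0145
```

Emit:
drive_tool([
  [-35,-2,0,0,-1],
  [-50,-3,0,0,-1],
  [-51,-3,15,0,-1],
  [-51,-3,40,0,-1],
  [-51,-3,60,0,-1],
])

```text
clock: 14.1
position: [0.5527, 0.0361, 0.1107]
ee_rot: [0.002, 0.773, -0.634, 0.003]
contact_force: [-0.7, -0.1, -1.7]
width: 0.014
```

```bash
python3 - <<'E'
from h import *
to(Wd((-.104,.0003,.0812)),.197-np.pi/2)
E
```

```text
clk 14.1 pos [0.5527 0.0361 0.1107] yaw -1.3737 tilt 0.0076 shift mm [-0.2 -0.5 29.5] turn 0.0 F [-0.7 -0.1 -1.7] w 0.014
```

Emit:
drive_tool([
  [0,0,12,0,-1],
  [0,0,22,0,-1],
  [0,0,29,0,-1],
  [0,0,29.5,0,-1],
  [0,0,29.5,0,-1],
])

```text
clock: 14.6
position: [0.5532, 0.0358, 0.0816]
ee_rot: [0.002, 0.773, -0.634, 0.004]
contact_force: [0.5, -0.6, -0.3]
width: 0.0143
```

```bash
python3 - <<'E'
from h import *
for i in range(4):
    to(Wd((-.104,.0003,.0812)),.197-np.pi/2)
    im=manip.get_image("wrist")
E
```

```text
clk 14.6 pos [0.5532 0.0358 0.0816] yaw -1.3738 tilt 0.0081 shift mm [-0.5 -0.   0.4] turn -0.0 F [ 0.5 -0.6 -0.3] w 0.0143
clk 14.65 pos [0.5534 0.0358 0.0818] yaw -1.3738 tilt 0.0083 shift mm [-0.5  0.1  0.6] turn -0.0 F [ 0.6  0.5 -1.2] w 0.0141
clk 14.7 pos [0.5534 0.0358 0.0819] yaw -1.3738 tilt 0.0084 shift mm [-0.4  0.2  0.7] turn 0.0 F [-0.4  0.7 -1.8] w 0.0143
clk 14.75 pos [0.5534 0.0359 0.0819] yaw -1.3737 tilt 0.0084 shift mm [-0.4  0.2  0.7] turn 0.0 F [ 0.1 -0.  -1.9] w 0.0146
```

Emit:
drive_tool([
  [-0.4,0,0.6,0,-1],
  [-0.4,0,0.6,0,-1],
  [-0.4,0,0.6,0,-1],
])

```text
clock: 15.1
position: [0.5532, 0.0363, 0.0814]
ee_rot: [0.001, 0.773, -0.634, 0.004]
contact_force: [0.5, 0.1, -0.8]
width: 0.0149
```

```bash
python3 - <<'E'
from h import *
to(Wd((-.104,.0003,.0812)),.197-np.pi/2)
im=manip.get_image("wrist");cv2.imwrite("pics/w9.png",im)
im=manip.get_image("scene");cv2.imwrite("pics/s9c.png",cv2.resize(im[130:260,310:470],None,fx=4.5,fy=4.5,interpolation=cv2.INTER_CUBIC))
to(Wd((-.104,.0003,.0812)),.197-np.pi/2)
s=manip.get_state();q=s["ee_rot"];R=Ro.from_quat([q[1],q[2],q[3],q[0]]).as_matrix()
L=s["position"]+R@[0,-.1045,-.0178];print(inS(L),proj("scene",L),abs(s["qd"]).max())
E
```

```text
clk 15.1 pos [0.5532 0.0363 0.0814] yaw -1.3735 tilt 0.0085 shift mm [0.1 0.1 0.2] turn 0.0 F [ 0.5  0.1 -0.8] w 0.0149
clk 15.2 pos [0.5532 0.0363 0.0813] yaw -1.3735 tilt 0.0084 shift mm [0.1 0.  0.1] turn 0.0 F [-0.2  0.1 -1.7] w 0.0143
[0.00050161 0.00055965 0.09938181] [[392.51894864 202.00140858]] 0.00294131276897995
```

View pics/w9.png

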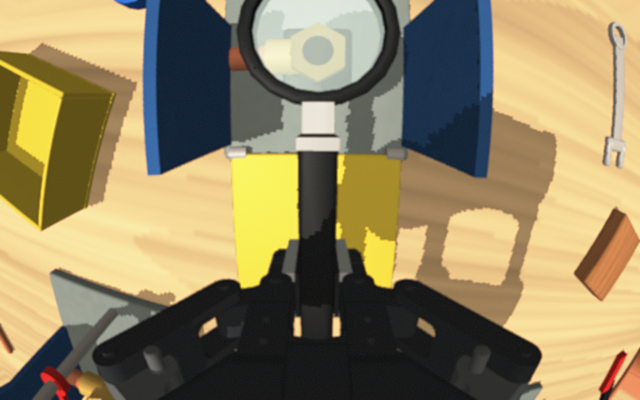

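View pics/s9c.png

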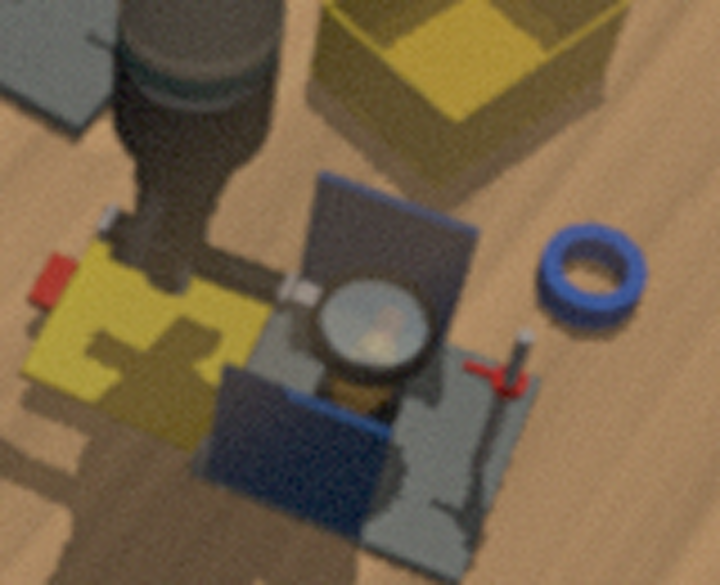

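The lens is at scene (393,202), predicted (392.5,202.0). The mouth shows centred under the glass at wrist (317,50), and nothing touches the ring or handle. The flap is flat, and the bin, reel, wrench and mark are unmoved. Handing in.

```bash
python3 -c "
from rig import manip
print(manip.sign_off())"
```

```text
the job is handed in; nothing more can be done
None
```

The job is handed in at about 15 s of the 50 s. The loupe is held level over the elbow's mouth, and the flap is down. The hand-in gave no verdict.

- **Box:** I took the small sight box, whose plate measures about 131–143 mm wide. The two look-alikes measure about 185 mm.
- **Flap:** I pulled it down with the closed fingers until it stopped moving at about 30 N. Later pictures show it still flat.
- **Loupe position:** I gripped the handle at 90 N. By the arm's pose the lens is about 1 mm or less from the centre of the mouth, 99.4 mm above the bench, and tilted by about 0.008 rad. The last scene picture agrees within 0.3 px. The force on the tool was only the loupe's weight.
- **Mark height:** The readings disagreed. My first triangulation gave 104 mm. A close side view of the post gave 99–100 mm, the scene view 99 mm and one wrist view 97 mm. I used 99 mm, so the lens height could be off by a millimetre or two.
- **Camera offset:** The wrist camera read a steady 2–3 px off in row against the fitted poses. I treated that as calibration error.
- **Other things:** In the last pictures the bin, reel, wrench and red mark had not moved.

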